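# Press the bushing into a printer gear

## Task

In this printer-repair storeroom, take the gear whose steel bushing still stands well out of its hub and set it flat, bushing up, in the middle of the round anvil of the hand press. Let go of it, then push the press's lever all the way down to its stop so that the bushing is pressed home, keep it there for a moment, and let the lever spring back up, leaving the finished gear on the anvil.

Things in the scene. Friction and masses are not known exactly. Their poses are not given: they have to be found in the camera images.
- gear: White plastic gear, 52 mm across, 18 mm thick, lying flat, with a 20 mm steel bushing standing 10 to 12 mm out of its top. About 70 g. Origin: centre of its underside, z up. Two other white gears lie nearby: one of the same size with its bushing already home (2 mm proud), and a wider, thinner one (68 by 14 mm) without bushing.
- bushing (a joint): How far the bushing has been pressed into the gear, in m: 0 to 0.002 at the start, 0.010 fully home. A friction fit: it takes about 6 N and stays where it is pressed to.
- anvil (a point): Centre of the flat top of the bolted-down press's round steel anvil, 80 mm across, 60 mm above the table. z up; x points to the lever's pivot, which lies 150 mm along x and 45 mm higher, its axle along y. Base casting 110 mm wide. The raised press foot stays more than 60 mm to the +x side of the anvil's axis and swings over it only as the lever goes down.
- handle (a point): Middle of the lever's handle: a level black rubber bar, 24 mm thick, 90 mm long along the anvil's y, 125 mm to its -y side, 180 mm from the pivot axis. At rest 252 mm above the table and 47 mm to the anvil's +x side; at the stop 45 mm high and 20 mm to its -x side (30 mm midway): nearly straight down. Push from above with 4 to 8 N, about 15 N as the bushing goes in.
- lever (a joint): Lever angle in rad: 0 up at rest, 1.3 at the bottom stop. A spring returns it within about 2 s. The line from pivot to handle rises (0.96 minus this angle) above the anvil's -x direction. At the stop the 40 mm press foot is 20.5 mm above the anvil, which leaves the bushing 9 to 10 mm in; it meets the bushing in the last 0.07 rad.
Mind the look-alikes: they are no part of the job. What is shaped like the gear but black or green is not meant.

How it is judged (in metres and radians):
On the way, in this order (a step that is already met when the one before it is completed fails the run):
1. the gear stands flat on the anvil within 15 mm of its centre, let go, its bushing not yet pressed (horizontal distance between gear and anvil below 0.015 m and z of gear in the frame of anvil between -0.004 and 0.004 m and angle between gear's own z axis and vertical below 0.17 rad and contact force between gear and the fingers below 0.1 N and value of joint bushing below 0.005 m), for 0.2 s.
2. the lever is at its bottom stop (within 0.06 rad) with the gear under it and the bushing pressed in (value of joint lever above 1.24 rad and value of joint bushing above 0.006 m and horizontal distance between gear and anvil below 0.02 m), for 0.2 s.
At the end, for the whole second after the job is handed in: The bushing has been pressed at least 6 mm in, the lever is back up within 0.15 rad of rest, and the gear lies at rest, flat (within 10 degrees) and bushing up on the anvil, within 20 mm of its centre (value of joint bushing above 0.006 m and value of joint lever below 0.15 rad and horizontal distance between gear and anvil below 0.02 m and z of gear in the frame of anvil between -0.004 and 0.004 m and angle between gear's own z axis and vertical below 0.17 rad and linear speed of gear below 0.02 m/s); the robot touches nothing.
It also fails if it takes over 59 s, if anything falls off the work surface, if the arm or the gripper's body presses on something with over 40 N, if the wrist force passes 120 N, or if a joint passes its speed limit or range.

## Robot

A 6-joint arm with a two-finger parallel gripper is mounted at the origin on the work surface. World frame = base frame: x ahead of the robot, y to its left, z up, the work surface at z = 0. Lengths are in m, angles in degrees, forces in N, time in s.
With the tool pointing down it reaches from about 0.4 to 0.825 m from the base axis. Payload 7 kg.
Tool frame: the origin (TCP) lies midway between the tips of the shut fingers; the grasp point (between the pads) lies 19 mm behind it; z points along the fingers, y is the line along which they close (so a half turn about z gives the same grasp; the last joint's range is limited). The gripper opens to 88 mm and grips with 3 to 60 N. Pads are 19 mm wide; open, the fingers measure 130 mm over their backs; the gripper's body (78 mm by 193 mm) begins 47 mm behind the grasp point.
Start: joints at [83.428, 20.546, 0.682, 0, -70.136, -16.507], TCP at [0.265, 0.621, 0.227] pointing down, gripper open.
Joint ranges: [-176.03, 176.03], [-82.01, 121.73], [-58.28, 71.71], [-173.87, 95.51], [-174.79, -0.11], [-173.66, 173.66]. Speed limits (degrees/s): [136.94, 136.94, 172.46, 180, 180, 180].

## Interface

Orientations are given as [roll, pitch, yaw] about the fixed x, y, z axes, in that order (R = Rz(yaw) Ry(pitch) Rx(roll)).
In Python, from plant import telemetry, viewer, workorder gives the robot as it stands. The module is installed in compiled form; this text tells all that it offers.
- The arm moves only by the tool carry_out, never from a script. Its argument "rows" is a list of rows, each a list of 6 numbers: the shift along the tool's x, y, z in m, then the turn, a rotation vector about the tool's x, y, z in rad. In form: [[tx, ty, tz, ax, ay, az], ...]. A call has 1 to 8 rows; each row is the pose to reach, as a shift and turn from the pose commanded when the call began, along the tool's axes at that moment; what a row does not reach only later rows make up. A row lasts 1/8 s, in which the tool goes at most 62.5 mm and 10.7 degrees, less where a joint would pass 70% of its speed; a pose out of reach is approached as far as the arm can. A call with a gripper value outside its range is refused whole. "grip" is the gripper's target within -1 to 1 (fully open at 1, half-way at 0, shut at -1), set as the call begins (left out, the last holds). The fingers move at their own pace and stop on an object; the grip force is fixed at half the most. Time passes only in rows, so rows that repeat a pose let the fingers close. It gives the time, the measured TCP pose, the force, the opening and the grip force at its end, in the units of the state.
- telemetry.get_obs(): the state, without advancing time (a new reading comes with each control period).
- viewer.snapshot(name): name is "side" or "top"; returns the picture (420x560x3 uint8, red, green, blue); there is no depth.
- viewer.camera_info(name): a dict with "intrinsics" (3x3 intrinsics, pixels), "k1" (the pictures are not rectified: a ray, as slopes to the right and down, at radius r is drawn at 1 + k1 r^2 times it, then the intrinsics apply), "extrinsics" (4x4, takes a point from camera to world coordinates). Camera axes: x right, y down, z forward; pixel columns grow to the right and rows downward; lengths in m; the calibration is good to about 2 mm. A picture is of the moment at which its call begins. camera_info takes no time and is no camera call.
- workorder.close_job(): hands the job in; it is judged then, once.
The state is a dict: "clock": time; "joint_pos": joint angles; "qvel": joint speeds; "tau": joint torques, N m; "tool_pos": TCP position; "orientation": TCP orientation; "force": force on the tool from outside, world axes, zero at the start; "moment": the same for the moment, N m; "opening": finger opening in m; "gripper_force": force on a finger pad.
Only numpy, scipy, OpenCV 4.12 (cv2) and the standard library are available. Lean on these libraries where they do the work, as an engineer would, in place of code of your own. Each camera call takes 0.05 s, during which the arm holds its last target. There are 200 camera calls.

## Working session

There is one attempt and no reset: what is moved stays moved. The work goes in short steps, Python scripts to look and compute and a tool call to move; the robot and the scene stay as the last step left them, time stands still between calls to the robot, and variables do not carry over. Pictures are saved under pics/ and viewed, at most 10 in all, crops included, and the job is handed in when it is done.

Besides the shell and the picture viewer there is one more tool, called after "Call:" in YAML: its name, and indented under it one key for each argument. carry_out: Moves the arm, as the interface text tells. Its arguments: {"type":"object","properties":{"rows":{"type":"array"},"grip":{"type":"number"}},"required":["rows"]}

```bash
mkdir -p pics; python3 - <<'E'
from plant import telemetry, viewer
import cv2,numpy as np
o=telemetry.get_obs();print(o)
for n in("side","top"):
    cv2.imwrite(f"pics/{n}0.png",viewer.snapshot(n)[:,:,::-1]);i=viewer.camera_info(n);print(n,i)
E
```

```text
{'clock': 0.0, 'joint_pos': array([ 8.34267455e+01,  2.05911447e+01,  6.33037785e-01, -2.03154660e-02,
       -7.01355690e+01, -1.65054005e+01]), 'qvel': array([ 0.00965893,  0.00719818, -0.00459186, -0.09812601, -0.06416389,
        0.01695603]), 'tau': array([ 1.35931070e-03, -5.82722855e+01,  2.93055564e+01,  6.99740767e+00,
        6.90290850e-03, -1.36928497e-04]), 'tool_pos': array([0.26444353, 0.62050417, 0.22561976]), 'orientation': array([ 1.79904758e+02, -8.30566692e-03, -2.30855668e+01]), 'force': array([ 1.15150834, -0.36192699, -0.83751247]), 'moment': array([ 0.02273539, -0.03123022, -0.00868877]), 'gripper_force': 0.0, 'opening': 0.08760323336571058}
side {'intrinsics': array([[413.44172789,   0.        , 277.20393422],
       [  0.        , 413.44172789, 207.06572114],
       [  0.        ,   0.        ,   1.        ]]), 'k1': -0.05702099581012903, 'extrinsics': array([[ 0.72588026, -0.33681335,  0.59971211,  0.08718459],
       [-0.68778569, -0.34658644,  0.63783123, -0.47414151],
       [-0.00697799, -0.87546251, -0.48323566,  0.53888778],
       [ 0.        ,  0.        ,  0.        ,  1.        ]])}
top {'intrinsics': array([[450.66451866,   0.        , 279.57502621],
       [  0.        , 450.66451866, 203.98689504],
       [  0.        ,   0.        ,   1.        ]]), 'k1': 0.02214674231117152, 'extrinsics': array([[-0.00436952, -0.99476495,  0.10209607,  0.46271315],
       [-0.99998485,  0.00468843,  0.00288386, -0.01626313],
       [-0.00334744, -0.10208192, -0.99477036,  0.97535494],
       [ 0.        ,  0.        ,  0.        ,  1.        ]])}
```

View pics/top0.png

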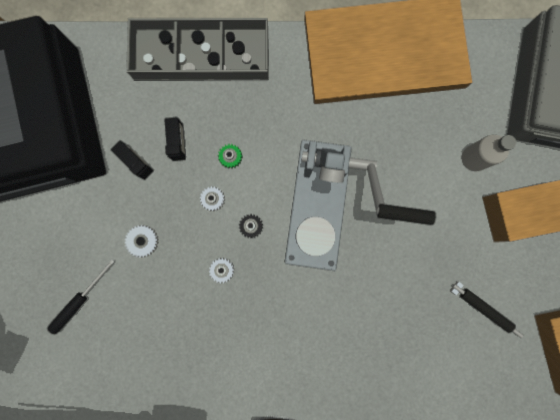

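View pics/side0.png

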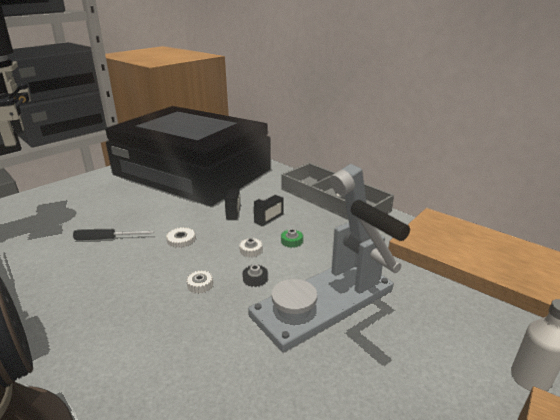

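The top view shows the white gears at (212,199) and (221,270), the wide one at (141,241), the anvil at (316,236), and the handle from (380,211) to (434,217). In the side view the gears are at (251,246) and (200,281). I'll zoom in to tell them apart, and measure.

```bash
cat > h.py <<'E'
import numpy as np,cv2
from plant import viewer
def cam(n):
    i=viewer.camera_info(n);return i["intrinsics"],i["k1"],i["extrinsics"]
def ray(n,u,v):
    K,k,E=cam(n); d=cv2.undistortPoints(np.array([[[u,v]]],float),K,np.array([k,0,0,0.]))[0,0]
    return E[:3,3],E[:3,:3]@np.array([d[0],d[1],1])
def atz(n,u,v,z):
    o,d=ray(n,u,v);return o+d*(z-o[2])/d[2]
def proj(n,p):
    K,k,E=cam(n);R=E[:3,:3].T
    return cv2.projectPoints(np.array([p],float),cv2.Rodrigues(R)[0],-R@E[:3,3],K,np.array([k,0,0,0.]))[0].ravel()
E
python3 - <<'E'
from h import *
s=cv2.imread("pics/side0.png");t=cv2.imread("pics/top0.png")
f=lambda im,u,v,w:cv2.resize(im[v-w:v+w,u-w:u+w],(380,380),interpolation=cv2.INTER_CUBIC)
cv2.imwrite("pics/c1.png",np.hstack([f(s,226,262,48),f(t,222,235,55)]))
for (u,v) in((212,199),(221,270)):
    p=atz("top",u,v,.02);print(p,proj("side",p))
hsv=cv2.cvtColor(t,cv2.COLOR_BGR2HSV)
m=((t.min(2)>150)&(hsv[:,:,1]<60)).astype(np.uint8)
n,l,st,c=cv2.connectedComponentsWithStats(m)
for i in range(1,n):
    if st[i,4]>80: print(st[i],c[i].round(1))
a=atz("top",316,236.5,.06);print("anvil",a,proj("side",a))
p1=atz("top",304,142,.012);p2=atz("top",288,262,.012);print("base edge",p1,p2)
p1=atz("top",350,147,.012);p2=atz("top",335,268,.012);print("base edge",p1,p2)
for q in((380,211),(434,217)):print("handle",atz("top",*q,.252))
E
```

```text
[0.57213848 0.13062737 0.02      ] [250.33225204 243.29873057]
[0.42208078 0.11004093 0.02      ] [199.69582297 276.53827226]
[200 186  24  25 281] [210.9 197.9]
[ 297  217   38   39 1205] [315.5 236. ]
[124 225  32  33 605] [139.5 240.7]
[209 258  24  26 289] [220.2 270.5]
anvil [ 0.49010294 -0.08710681  0.06      ] [294.16836106 292.64566176]
base edge [ 0.69705957 -0.0672647   0.012     ] [ 0.4378719  -0.03079046  0.012     ]
base edge [ 0.68540201 -0.16711721  0.012     ] [ 0.42490231 -0.1301268   0.012     ]
handle [ 0.524856   -0.17559671  0.252     ]
handle [ 0.5148205  -0.26157784  0.252     ]
```

View pics/c1.png

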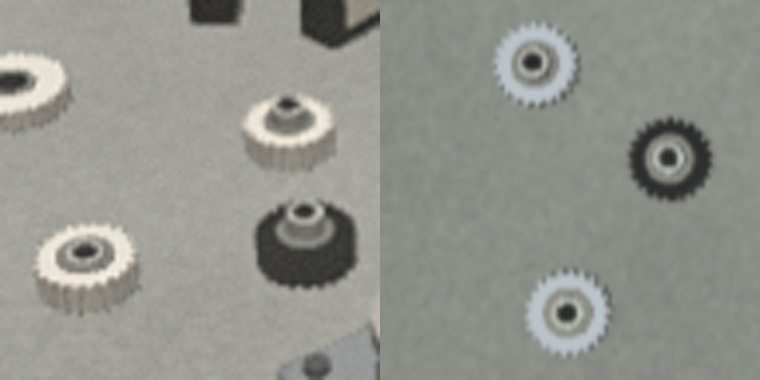

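Gear A at top (212,199) has the proud bushing, and its side view at (251,246) shows it too. Gear B's bushing is already flush. The press axis is at yaw ≈ -7.8°. The handle predicted from the anvil, (0.520,-0.217), matches the measured (0.520,-0.219).

Call:
carry_out:
  rows:
    - [0.4745, 0.3305, 0.03, 0, 0, 0]
    - [0.4745, 0.3305, 0.03, 0, 0, 0]
    - [0.4745, 0.3305, 0.03, 0, 0, 0]
    - [0.4745, 0.3305, 0.03, 0, 0, 0]
    - [0.4745, 0.3305, 0.03, 0, 0, 0]
    - [0.4745, 0.3305, 0.03, 0, 0, 0]
    - [0.4745, 0.3305, 0.03, 0, 0, 0]
    - [0.4745, 0.3305, 0.03, 0, 0, 0]
  grip: 1

```text
clock: 1.1
tool_pos: [0.5303, 0.1959, 0.2005]
orientation: [180.0, 0.0, -23.1]
force: [1.4, 0.1, -0.2]
opening: 0.0874
gripper_force: 0.0
```

```bash
python3 - <<'E'
from h import *
print(atz("side",250.8,245.6,.018),atz("top",212,198.5,.018))
print(atz("side",294,293.5,.06),atz("top",316,236.5,.06))
s=cv2.imread("pics/side0.png")
for x,y in((.572,.131),(.569,.131)):
  print([proj("side",[x+.026*np.cos(a),y+.026*np.sin(a),.018]).round(1).tolist() for a in np.arange(4)*np.pi/2])
g=s.min(2)
print(g[236:262,230:272:1][::2,::2])
E
```

```text
[0.56881534 0.12520132 0.018     ] [0.57344354 0.13094657 0.018     ]
[ 0.48828866 -0.08847998  0.06      ] [ 0.49010294 -0.08710681  0.06      ]
[[258.9, 239.6], [242.9, 239.4], [241.2, 248.6], [257.8, 248.8]]
[[257.9, 240.1], [241.9, 239.9], [240.2, 249.1], [256.8, 249.3]]
[[159 159 156 151 147 152 156 155 158 156 157 155 155 152 153 152 149 154
  154 159 155]
 [153 154 147 153 151 155 149 149 159 156 120 146 179 172 154 151 157 151
  149 153 152]
 [155 150 150 146 154 160 175 205 191  98  47  72 180 216 202 170 156 156
  157 156 156]
 [153 152 153 153 152 167 206 214 116 153 136 160 121 155 220 206 158 153
  152 155 154]
 [153 151 156 159 156 194 216 176 104 102 110 106  99 128 217 207 164 153
  154 156 153]
 [153 153 156 156 155 186 216 197 127 114 114 113 124 182 218 197 137 155
  154 158 156]
 [152 154 154 159 153 134 179 210 213 187 176 182 222 219 192 130 127 165
  158 158 159]
 [153 152 154 152 156 121 119 146 152 195 192 182 180 126 118 119 130 160
  156 157 156]
 [154 156 159 159 156 128 122 119 114 129 126 129 121 124 123 117 129 157
  156 158 155]
 [151 158 154 152 154 150 127 122 120 129 130 129 122 121 128 138 161 160
  158 158 155]
 [155 157 156 155 151 154 156 134 131 132 137 130 129 117 156 156 157 158
  156 161 155]
 [161 161 156 151 153 153 158 159 153 152 152 151 158 158 161 156 158 154
  158 160 159]
 [156 152 156 156 152 158 157 162 158 156 160 163 158 158 159 163 159 155
  158 162 161]]
```

Call:
carry_out:
  rows:
    - [0.045, 0.033, 0.0, 0, 0, 0]
    - [0.0647, 0.0474, 0.05, 0, 0, 0]
    - [0.0647, 0.0474, 0.1, 0, 0, 0]
    - [0.0647, 0.0474, 0.145, 0, 0, 0]
    - [0.0647, 0.0474, 0.16, 0, 0, 0]
    - [0.0647, 0.0474, 0.16, 0, 0, 0]

```text
clock: 1.85
tool_pos: [0.5705, 0.1287, 0.0403]
orientation: [179.9, 0.0, -23.1]
force: [-0.3, -0.3, 0.8]
opening: 0.0875
gripper_force: 0.0
```

```bash
python3 - <<'E'
from h import *
s=viewer.snapshot("side")[:,:,::-1];t=viewer.snapshot("top")[:,:,::-1]
f=lambda im,u,v,w:cv2.resize(im[v-w:v+w,u-w:u+w],(400,400),interpolation=cv2.INTER_CUBIC)
cv2.imwrite("pics/c2.png",np.hstack([f(s,240,230,60),f(t,222,205,75)]))
E
```

```text
(no output)
```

View pics/c2.png

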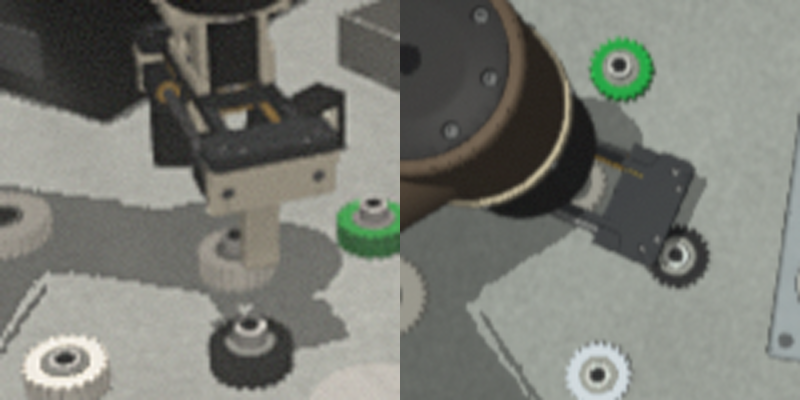

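The side crop shows the near finger straddling the gear at about (240,258), clear of the black gear. I'll descend and grip.

Call:
carry_out:
  rows:
    - [0, 0, 0.02, 0, 0, 0]
    - [0, 0, 0.036, 0, 0, 0]
    - [0, 0, 0.036, 0, 0, 0]

```text
clock: 2.33
tool_pos: [0.5703, 0.1287, 0.0044]
orientation: [180.0, 0.0, -23.1]
force: [0.2, 1.1, -0.4]
opening: 0.0877
gripper_force: 0.0
```

Call:
carry_out:
  rows:
    - [0, 0, 0, 0, 0, 0]
    - [0, 0, 0, 0, 0, 0]
    - [0, 0, 0, 0, 0, 0]
    - [0, 0, 0, 0, 0, 0]
    - [0, 0, 0, 0, 0, 0]
    - [0, 0, 0, 0, 0, 0]
  grip: -1

```text
clock: 3.08
tool_pos: [0.5709, 0.1289, 0.0049]
orientation: [-180.0, -0.0, -23.1]
force: [0.4, -0.3, 3.3]
opening: 0.0512
gripper_force: 30.0
```

Call:
carry_out:
  rows:
    - [0, 0, -0.04, 0, 0, 0]
    - [0, 0, -0.09, 0, 0, 0]
    - [-0.015, 0.04, -0.125, 0, 0, 0.05]
    - [-0.035, 0.085, -0.125, 0, 0, 0.12]
    - [-0.0495, 0.1288, -0.125, 0, 0, 0.19]
    - [-0.03, 0.17, -0.125, 0, 0, 0.2566]
    - [-0.005, 0.21, -0.125, 0, 0, 0.2566]
    - [0.0106, 0.2314, -0.125, 0, 0, 0.2566]

```text
clock: 4.08
tool_pos: [0.4891, -0.09, 0.1296]
orientation: [180.0, 0.0, -37.9]
force: [-0.4, 0.5, -0.6]
opening: 0.0511
gripper_force: 30.0
```

Call:
carry_out:
  rows:
    - [0, 0, 0.02, 0, 0, 0]
    - [0, 0, 0.04, 0, 0, 0]
    - [0, 0, 0.04, 0, 0, 0]

```text
clock: 4.45
tool_pos: [0.4881, -0.0886, 0.0882]
orientation: [179.8, 0.2, -37.8]
force: [-0.1, 0.1, 0.2]
opening: 0.0514
gripper_force: 30.0
```

```bash
python3 - <<'E'
from h import *
s=viewer.snapshot("side")[:,:,::-1];t=viewer.snapshot("top")[:,:,::-1]
f=lambda im,u,v,w:cv2.resize(im[v-w:v+w,u-w:u+w],(400,400),interpolation=cv2.INTER_CUBIC)
cv2.imwrite("pics/c3.png",np.hstack([f(s,300,270,75),f(t,316,220,75)]))
E
```

```text
(no output)
```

View pics/c3.png

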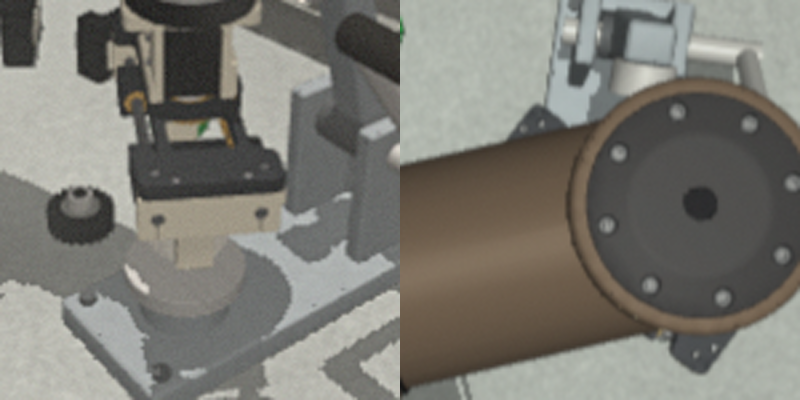

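The fingers and gear are over the anvil disc at side (294,292), with the press foot and lever clear. I'll lower and release.

Call:
carry_out:
  rows:
    - [0, 0, 0.012, 0, 0, 0]
    - [0, 0, 0.02, 0, 0, 0]
    - [0, 0, 0.0245, 0, 0, 0]
    - [0, 0, 0.0245, 0, 0, 0]
    - [0, 0, 0.0245, 0, 0, 0]

```text
clock: 5.18
tool_pos: [0.4897, -0.0882, 0.0651]
orientation: [-180.0, -0.0, -37.8]
force: [-0.4, 0.8, -1.2]
opening: 0.051
gripper_force: 30.0
```

Call:
carry_out:
  rows:
    - [0, 0, 0, 0, 0, 0]
    - [0, 0, 0, 0, 0, 0]
    - [0, 0, 0, 0, 0, 0]
    - [0, 0, 0, 0, 0, 0]
    - [0, 0, 0, 0, 0, 0]
  grip: 1

```text
clock: 5.8
tool_pos: [0.4897, -0.0882, 0.0652]
orientation: [-180.0, -0.0, -37.8]
force: [-0.9, -0.1, -1.1]
opening: 0.0877
gripper_force: 0.0
```

Call:
carry_out:
  rows:
    - [0, 0, -0.03, 0, 0, 0]
    - [0, 0, -0.09, 0, 0, 0]
    - [0, 0, -0.15, 0, 0, 0]
    - [0, 0, -0.21, 0, 0, 0]
    - [0, 0, -0.265, 0, 0, 0]
    - [0, 0, -0.28, 0, 0, 0]
    - [0, 0, -0.28, 0, 0, 0]

```text
clock: 6.68
tool_pos: [0.4898, -0.0881, 0.3455]
orientation: [-179.9, -0.0, -37.8]
force: [0.2, -0.1, -1.1]
opening: 0.0875
gripper_force: 0.0
```

```bash
python3 - <<'E'
from h import *
s=viewer.snapshot("side")[:,:,::-1]
cv2.imwrite("pics/c4.png",cv2.resize(s[200:360,200:420],(770,560),interpolation=cv2.INTER_CUBIC))
print([proj("side",p) for p in((.49,-.088,.06),(.49,-.088,.078),(.49,-.088,.09))])
E
```

```text
[array([294.49228801, 292.91648644]), array([294.63875187, 284.85672446]), array([294.73803192, 279.36710166])]
```

View pics/c4.png

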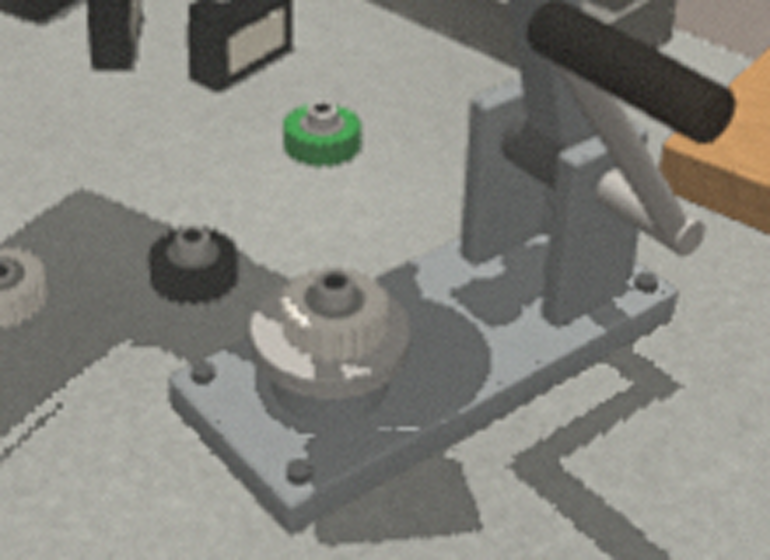

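The gear stands flat on the anvil with its bushing up at side px (296,281), within several mm of centre. Next I'll close the gripper, turn it, and go above the handle.

Call:
carry_out:
  rows:
    - [0.02, 0.015, 0, 0, 0, 0.15]
    - [0.04, 0.035, 0, 0, 0, 0.3]
    - [0.06, 0.055, 0, 0, 0, 0.46]
    - [0.08, 0.07, 0, 0, 0, 0.62]
    - [0.1, 0.085, 0, 0, 0, 0.78]
    - [0.1061, 0.091, 0, 0, 0, 0.94]
    - [0.1061, 0.091, 0, 0, 0, 1.047]
    - [0.1061, 0.091, 0, 0, 0, 1.047]
  grip: -1

```text
clock: 7.72
tool_pos: [0.5171, -0.2251, 0.3427]
orientation: [179.8, 0.0, -97.7]
force: [-0.9, 1.0, -0.8]
opening: 0.0133
gripper_force: 0.0
```

```bash
python3 - <<'E'
from h import *
s=viewer.snapshot("side")[:,:,::-1];t=viewer.snapshot("top")[:,:,::-1]
f=lambda im,u,v,w:cv2.resize(im[v-w:v+w,u-w:u+w],(400,400),interpolation=cv2.INTER_CUBIC)
cv2.imwrite("pics/c5.png",np.hstack([f(s,360,200,100),f(t,325,225,50)]))
print([proj("top",p) for p in((.49,-.088,.06),(.49,-.088,.078),(.49,-.088,.09))])
E
```

```text
[array([316.44181203, 236.54907755]), array([317.1489937 , 236.27525291]), array([317.63638251, 236.0865367 ])]
```

View pics/c5.png

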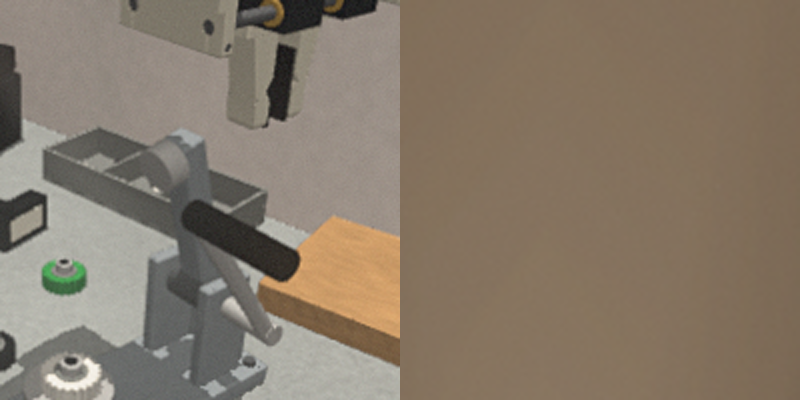

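The side crop shows the bushing at (295,280.5) against (294.7,279.4) predicted for a centred gear, so the placing is good. The shut fingertips are above the handle. Next I'll follow the lever's arc.

Call:
carry_out:
  rows:
    - [0, 0, 0.05, 0, 0, 0]
    - [0, 0, 0.074, 0, 0, 0]
    - [0, 0.004, 0.084, 0, 0, 0]
    - [0, 0.014, 0.092, 0, 0, 0]
    - [0, 0.0205, 0.098, 0, 0, 0]
    - [0, 0.027, 0.1045, 0, 0, 0]
    - [0, 0.033, 0.111, 0, 0, 0]
    - [0, 0.039, 0.118, 0, 0, 0]

```text
clock: 8.82
tool_pos: [0.476, -0.2191, 0.2288]
orientation: [179.8, 0.0, -97.6]
force: [-12.0, 6.9, 15.8]
opening: 0.0005
gripper_force: 8.2
```

```bash
python3 - <<'E'
from h import *
from plant import telemetry
s=viewer.snapshot("side")[:,:,::-1]
cv2.imwrite("pics/c6.png",cv2.resize(s[60:320,240:500],(600,600),interpolation=cv2.INTER_CUBIC))
o=telemetry.get_obs();print(o['tool_pos'],o['force'],o['moment'],o['orientation'])
E
```

```text
[ 0.47511646 -0.21899491  0.22768638] [-15.78079362   7.26482881  15.4738878 ] [ 2.64861227  5.02358021 -0.01935123] [ 1.79719091e+02  2.30640756e-02 -9.76542121e+01]
```

View pics/c6.png

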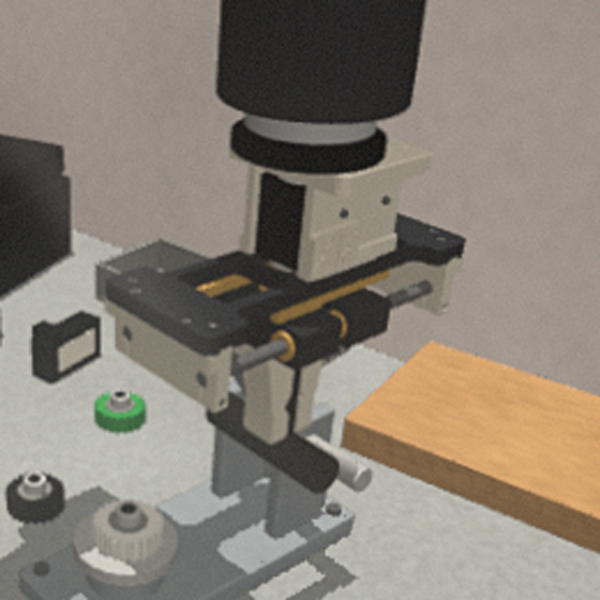

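```bash
python3 - <<'E'
from h import *
a=np.array([.4895,-.088]);th=np.radians(-7.8);ex=np.array([np.cos(th),np.sin(th)]);ey=np.array([-ex[1],ex[0]])
def H(q,y):
    p=.96-q;w=a+ex*(.15-.18*np.cos(p))+ey*y;return [*w,.105+.18*np.sin(p)]
for q in(.2,.25,.3,.35,.4,.45):print(q,[((proj("side",H(q,y))-[240,60])*600/260).round().tolist() for y in(-.08,-.17)],np.round(H(q,-.132),3))
w=np.array([.4751,-.2190])-a;print("tip press",w@ex,w@ey)
E
```

```text
0.2 [[233.0, 384.0], [345.0, 452.0]] [ 0.491 -0.221  0.229]
0.25 [[225.0, 396.0], [336.0, 466.0]] [ 0.485 -0.221  0.222]
0.3 [[218.0, 408.0], [328.0, 480.0]] [ 0.479 -0.22   0.215]
0.35 [[210.0, 421.0], [320.0, 494.0]] [ 0.474 -0.219  0.208]
0.4 [[204.0, 434.0], [312.0, 508.0]] [ 0.469 -0.218  0.201]
0.45 [[198.0, 446.0], [305.0, 522.0]] [ 0.465 -0.218  0.193]
tip press 0.003511971086105118 -0.1317422713448131
```

The handle is at q≈0.29, and the tip is riding about 5 mm too far to the -x side of the bar. I'll lift, re-centre with a +x bias, and push again.

Call:
carry_out:
  rows:
    - [0, 0, -0.03, 0, 0, 0]
    - [0, -0.03, -0.055, 0, 0, 0]
    - [0, -0.047, -0.055, 0, 0, 0]
    - [0, -0.047, -0.0365, 0, 0, 0]
    - [0, -0.04, -0.031, 0, 0, 0]
    - [0, -0.033, -0.026, 0, 0, 0]
    - [0, -0.0265, -0.02, 0, 0, 0]
    - [0, -0.02, -0.0135, 0, 0, 0]

```text
clock: 9.88
tool_pos: [0.4985, -0.2225, 0.2408]
orientation: [-180.0, -0.0, -97.7]
force: [-0.7, 1.8, 8.4]
opening: 0.0005
gripper_force: 5.0
```

Call:
carry_out:
  rows:
    - [0, 0.012, 0.0135, 0, 0, 0]
    - [0, 0.022, 0.0285, 0, 0, 0]
    - [0, 0.032, 0.044, 0, 0, 0]
    - [0, 0.04, 0.0605, 0, 0, 0]
    - [0, 0.0465, 0.078, 0, 0, 0]
    - [0, 0.051, 0.095, 0, 0, 0]
    - [0, 0.054, 0.113, 0, 0, 0]
    - [0, 0.054, 0.113, 0, 0, 0]

```text
clock: 10.88
tool_pos: [0.4435, -0.215, 0.1265]
orientation: [179.8, -0.0, -97.7]
force: [-3.8, 1.7, 6.3]
opening: 0.0003
gripper_force: 3.0
```

Call:
carry_out:
  rows:
    - [0, 0.001, 0.01, 0, 0, 0]
    - [0, 0.001, 0.02, 0, 0, 0]
    - [0, 0.0005, 0.036, 0, 0, 0]
    - [0, -0.002, 0.047, 0, 0, 0]
    - [0, -0.003, 0.054, 0, 0, 0]
    - [0, -0.004, 0.06, 0, 0, 0]
    - [0, -0.005, 0.065, 0, 0, 0]
    - [0, -0.005, 0.069, 0, 0, 0]

```text
clock: 11.88
tool_pos: [0.4502, -0.2161, 0.0595]
orientation: [180.0, -0.0, -97.7]
force: [-3.9, 1.0, 11.7]
opening: 0.0006
gripper_force: 6.2
```

Nearly at the stop (57 mm). I'll push a little further.

Call:
carry_out:
  rows:
    - [0, -0.001, 0.001, 0, 0, 0]
    - [0, -0.001, 0.002, 0, 0, 0]
    - [0, -0.001, 0.003, 0, 0, 0]
    - [0, -0.001, 0.004, 0, 0, 0]
    - [0, -0.001, 0.004, 0, 0, 0]

```text
clock: 12.5
tool_pos: [0.451, -0.2163, 0.0564]
orientation: [180.0, -0.0, -97.7]
force: [-7.6, 3.5, 20.7]
opening: 0.0006
gripper_force: 10.3
```

Call:
carry_out:
  rows:
    - [0, 0, 0.001, 0, 0, 0]
    - [0, 0, 0.002, 0, 0, 0]
    - [0, 0, 0.003, 0, 0, 0]
    - [0, 0, 0.003, 0, 0, 0]
    - [0, 0, 0.003, 0, 0, 0]
    - [0, 0, 0.003, 0, 0, 0]

```text
clock: 13.25
tool_pos: [0.4512, -0.2164, 0.0558]
orientation: [-180.0, -0.1, -97.6]
force: [-15.8, 9.4, 49.5]
opening: 0.0004
gripper_force: 25.0
```

```bash
python3 - <<'E'
from h import *
s=viewer.snapshot("side")[:,:,::-1]
cv2.imwrite("pics/c7.png",cv2.resize(s[160:400,220:460],(600,600),interpolation=cv2.INTER_CUBIC))
E
```

```text
(no output)
```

View pics/c7.png

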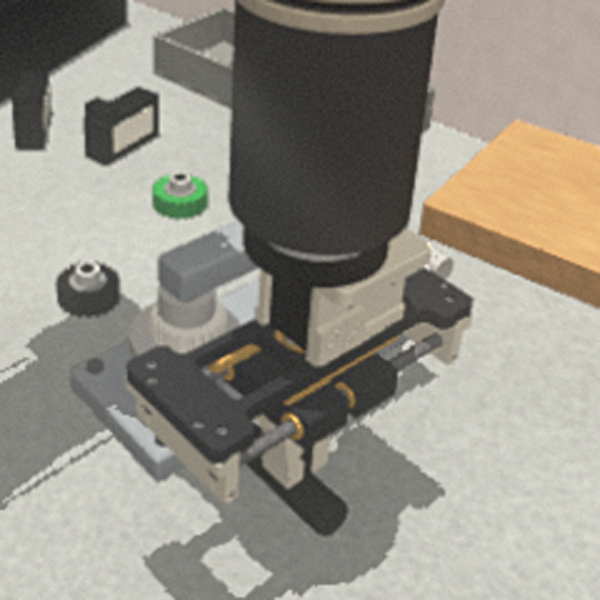

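The lever is at its hard stop: the force rises with no further motion, and the foot is on the bushing at crop (190,300). Now I'll retract straight up and let the lever return.

Call:
carry_out:
  rows:
    - [0, 0.002, -0.006, 0, 0, 0]
    - [0, 0.006, -0.03, 0, 0, 0]
    - [0, 0.012, -0.08, 0, 0, 0]
    - [0, 0.02, -0.135, 0, 0, 0]
    - [0, 0.03, -0.19, 0, 0, 0]
    - [0, 0.04, -0.25, 0, 0, 0]
    - [0, 0.04, -0.3, 0, 0, 0]
    - [0, 0.04, -0.3, 0, 0, 0]

```text
clock: 14.3
tool_pos: [0.4131, -0.2111, 0.3563]
orientation: [-179.5, -0.0, -97.7]
force: [-0.6, -0.1, -1.0]
opening: 0.0004
gripper_force: 0.0
```

Call:
carry_out:
  rows:
    - [0.05, 0, 0, 0, 0, 0]
    - [0.1, 0, 0, 0, 0, 0]
    - [0.15, 0, 0, 0, 0, 0]
    - [0.15, 0, 0, 0, 0, 0]
    - [0.15, 0, 0, 0, 0, 0]
    - [0.15, 0, 0, 0, 0, 0]
    - [0.15, 0, 0, 0, 0, 0]
    - [0.15, 0, 0, 0, 0, 0]

```text
clock: 15.3
tool_pos: [0.3917, -0.3587, 0.3519]
orientation: [-180.0, -0.0, -97.7]
force: [-0.5, -0.2, -0.4]
opening: 0.0004
gripper_force: 0.0
```

Call:
carry_out:
  rows:
    - [0, 0, 0, 0, 0, 0]
    - [0, 0, 0, 0, 0, 0]
    - [0, 0, 0, 0, 0, 0]
    - [0, 0, 0, 0, 0, 0]
    - [0, 0, 0, 0, 0, 0]
    - [0, 0, 0, 0, 0, 0]
    - [0, 0, 0, 0, 0, 0]
    - [0, 0, 0, 0, 0, 0]

```text
clock: 16.3
tool_pos: [0.3915, -0.3593, 0.3517]
orientation: [180.0, -0.0, -97.8]
force: [0.1, 0.7, 0.4]
opening: 0.0004
gripper_force: 0.0
```

```bash
python3 - <<'E'
from h import *
s=viewer.snapshot("side")[:,:,::-1]
cv2.imwrite("pics/c8.png",cv2.resize(s[140:360,220:440],(600,600),interpolation=cv2.INTER_CUBIC))
E
```

```text
(no output)
```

View pics/c8.png

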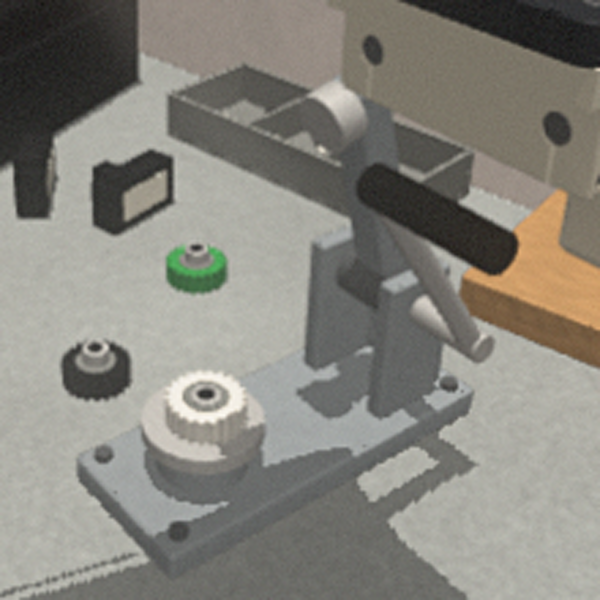

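The bushing is home at crop (205,393), the gear is flat on the anvil, and the handle is back at its rest position. I'll wait briefly for the lever to settle, then hand in.

Call:
carry_out:
  rows:
    - [0, 0, 0, 0, 0, 0]
    - [0, 0, 0, 0, 0, 0]
    - [0, 0, 0, 0, 0, 0]
    - [0, 0, 0, 0, 0, 0]
    - [0, 0, 0, 0, 0, 0]
    - [0, 0, 0, 0, 0, 0]
    - [0, 0, 0, 0, 0, 0]
    - [0, 0, 0, 0, 0, 0]

```text
clock: 17.35
tool_pos: [0.3915, -0.3593, 0.3517]
orientation: [180.0, -0.0, -97.8]
force: [0.6, -0.4, -0.2]
opening: 0.0006
gripper_force: 0.0
```

```bash
python3 -c "
from plant import workorder
print(workorder.close_job())"
```

```text
the job is handed in; nothing more can be done
None
```

I handed the job in at about 17 s (no verdict came back): the last picture shows the gear flat on the anvil with its bushing pressed home and the lever back up. The first push slid on the handle at about 0.3 rad, so I lifted off and pushed again to the stop.

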